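Plug in a relay, then hold the inspection mirror so the camera sees its back

ROBOT

A 6-joint arm with a two-finger parallel gripper is mounted at the origin on a cart in front of the work surface, level with it; the furniture and walls round the work are solid. World frame = base frame: x ahead of the robot, y to its left, z up, the work surface at z = 0. Lengths are in m, angles in rad, forces in N, time in s.
With the tool pointing down it reaches from about 0.375 to 0.925 m from the base axis. Payload 5.7 kg.
Tool frame: the origin (TCP) lies midway between the tips of the shut fingers; the grasp point (between the pads) lies 19 mm behind it; z points along the fingers, y is the line along which they close (so a half turn about z gives the same grasp; the last joint's range is limited). The gripper opens to 88 mm and grips with 3 to 60 N. Pads are 20 mm wide; open, the fingers measure 115 mm over their backs; the gripper's body (75 mm by 178 mm) begins 61 mm behind the grasp point.
Start: joints at [1.205, 0.359, 1.51, -0, 1.272, -0.115], TCP at [0.149, 0.581, 0.223] pointing down, gripper open.
Joint ranges: [-2.97, 2.97], [-1.01, 2.36], [0.21, 2.38], [-0.96, 4.11], [0.2, 2.71], [-2.98, 2.98]. Speed limits (rad/s): [2.39, 2.39, 3.14, 3.14, 3.14, 3.14].

INTERFACE

Orientations are given as a unit quaternion [x, y, z, w].
In Python, from bench import move_ptp, servo_line, goto_joints, move_gripper, sleep, inverse_kinematics, capture, PlanningError, close_job, spot_in, silhouettes, current_clock, current_joint_pos, current_qvel, current_joint_torque, current_position, current_orientation, current_force, current_torque, current_finger_gap, current_grip_force gives the robot as it stands. Calls block until the motion is done:
- move_ptp(position, orientation): joint-space move of the TCP to a pose.
- servo_line(position, orientation=None, rate=0.15, contact_N=None): straight line of the TCP; orientation=None keeps the orientation; rate is the mean speed in m/s. With contact_N (N) it stops when the force on the tool has changed by that much, and returns True; else False.
- goto_joints(angles): joint-space move.
- move_gripper(opening): finger opening in m; the grip force is fixed at half the most; returns when the fingers have stopped.
- sleep(seconds).
- inverse_kinematics(position, orientation): joint angles nearest the present ones, or None.
- capture(name): name is "side" or "top"; returns a dict with "image" (400x640x3 uint8, blue, green, red), "range_z" (400x640 float32, m along the optical axis (not along the pixel's ray), 0 where there is no reading), "intrinsics" (3x3 intrinsics, pixels), "R" (3x3) and "t" (3): a world point X has camera coordinates R X + t. Camera axes: x right, y down, z forward; pixel columns grow to the right and rows downward; lengths in m; the calibration is good to about 2 mm. A picture is of the moment at which its call begins.
A pose or a line that the arm cannot do raises PlanningError and nothing moves.
- close_job(): hands the job in; it is judged then, once.
Trained networks look in the newest picture that a camera, given by its name, has taken for a name from the list of things; names that differ only in an ending like _2 or _b are one class to them, and where a whole thing is asked for, a point or a joint stands for the part that bears it (a point fixed in the world has none). Each returns a list of dicts, best first, with "conf" (0 to 1); they miss things now and then, are a little off and sometimes report something else, mostly with a low value. They report only what shows in the picture. A call takes as long as a camera call.
- spot_in(camera, query): "xy" ([column, row] in pixels, amid what is visible of it).
- silhouettes(camera, query): "region" (400x640 bool, what is visible of it) and "xy" ([column, row] in pixels, amid what is visible of it).
Readings, each from a call of its own:
- current_clock(): time.
- current_joint_pos(): joint angles.
- current_qvel(): joint speeds.
- current_joint_torque(): joint torques, N m.
- current_position(): TCP position.
- current_orientation(): TCP orientation.
- current_force(): force on the tool from outside, world axes, zero at the start.
- current_torque(): the same for the moment, N m.
- current_finger_gap(): finger opening in m.
- current_grip_force(): force on a finger pad.
Only numpy, scipy, OpenCV 4.12 (cv2) and the standard library are available. Lean on these libraries where they do the work, as an engineer would, in place of code of your own. Each camera call takes 0.05 s, during which the arm holds its last target. There are 200 camera calls.

TASK

Plug the relay straight down into the socket, fully home, with its round target facing the swing mirror, and let go of it. Then take the mirror by the tab on its top and turn it against its spring until the small bench camera on the same base sees the relay's target reflected in the middle of the mirror; do not touch the glass with the fingers and do not move the loose things lying around. Finish while still holding the tab at that angle, because the mirror springs back when it is let go.

Things in the scene. Friction and masses are not known exactly. Their poses are not given: they have to be found in the camera images.
- relay: Plug-in relay standing on its plug foot: grey case 38 (x) x 29 (y) x 44 mm on a black collar 40 x 30 x 5 mm; below that a black foot 26 (x) x 18 (y) x 16 mm, chamfered 2 mm. 64 mm high in all, 0.1 kg. Origin: centre of the foot's underside, z up. The round target is on the +x face; grip the plain +y and -y faces, 40 to 60 mm above the origin.
- target (a point): Centre of the round black-and-white ring target, 16 mm across, on the relay's +x face: 20 mm along x and 42 mm up from the relay's origin. Has the relay's axes (x points straight out of the target).
- socket: Relay socket, fixed: grey block 100 (x) x 40 (y) mm on a 90 mm steel mounting rail along y. Its middle 50 mm is 36 mm high and holds the pocket; the screw-terminal steps at both ends are up to 29 mm high. Origin on the bench under the pocket, z up; +x is the side towards the mirror: the relay goes in with its x along the socket's x.
- socket_mouth (a point): Middle of the pocket's mouth, 36 mm above the bench, socket's axes. The pocket is 27.6 (x) x 19.6 (y) mm, 19 mm deep, with square inner edges (the chamfer is on the relay's foot). Fully home, the relay's collar rests on the socket's top: its origin 16 mm below this point, its target 62 mm above the bench.
- unit: Inspection unit, fixed: aluminium base plate 56 x 355 x 10 mm with a black camera at one end (optical axis level, 62 mm above the bench, highest point 84 mm) and the swing mirror at the other. Origin on the bench under the mirror's turning axis, z up; the camera lies towards -y and looks along +y at the mirror; the socket stands on the -x side.
- camera_lens (a point): Centre of the camera's front lens: 210 mm from the mirror's axis, at [0, -210, 62] mm in the unit's frame.
- mirror_pivot (a point): Point on the mirror's upright turning axis at the height of the optical axis, [0, 0, 62] mm in the unit's frame. The reflecting face lies in this axis. The camera sees the target when the direction out of the glass halves the horizontal angle between the directions from here to camera_lens and from here to the target.
- mirror (a joint): Turn of the mirror about its upright axis, rad, 0 to 1.4, counter-clockwise from above. At 0 (parked; a spring of 0.04 N m/rad, preload 0.014 N m, returns it there) the direction out of the glass is at -165 degrees from the unit's +x, 75 degrees off the camera; at q it is at -165 degrees + q. About 0.7 to 1.1 is needed.
- tab_grip (a point): Where to grip the tab, on the mirror's axis 116 mm above the bench; x out of the glass, z up. The tab is a black ribbed plate on a stem above the mirror frame: 10 mm thick (x), 26 mm wide (y), from 98 to 126 mm above the bench. Grip it from above, fingers closing along x, and turn it about the vertical.
- sight_line: Nothing solid: the camera's line of sight after the mirror. Origin at mirror_pivot, x along the reflected line of sight, level; it turns twice as far as the mirror. The camera's picture is about 20 mm wide at the target.
- cap: Loose white plastic cap part, 50 mm across, 21 mm high; leave alone.
- ring: Loose white plastic ring part with teeth on its rim, 64 mm across, 18 mm high; leave alone.
- tape: Loose roll of black tape, 62 mm across, 19 mm high; leave alone.
- glass (a point): Middle of the looking glass (47 wide x 39 mm high, 62 mm above the bench) in its black frame 52 x 44 mm (top at 84 mm), on the mirror's turning axis; x points out of the glass, z up. The fingers must not touch the glass.

How it is judged:
By the outcome, as a careful person would: the job done as asked, in the order asked, and still so for the second after the job is handed in, while the arm keeps its last pose, push and grip.
It also fails if it takes over 48 s, if anything falls off the work surface, if the arm or the gripper's body presses on something with over 40 N, if the wrist force passes 120 N, or if a joint passes its speed limit or range.

## Working session

There is one attempt and no reset: what is moved stays moved. The work goes in short steps, each a Python script; the robot and the scene stay as the last script left them, time stands still between calls to the robot, and variables do not carry over. Pictures are saved under pics/ and viewed, at most 10 in all, crops included, and the job is handed in when it is done.

```bash
ls; mkdir -p pics; python3 - <<'E'
from bench import *
import cv2,numpy as np
print(current_clock(), current_orientation())
for c in ["top","side"]:
    d=capture(c); cv2.imwrite(f"pics/{c}0.png",d["image"]); np.savez(f"{c}0.npz",**d)
    print(c,d["intrinsics"].tolist(),(-d["R"].T@d["t"]).round(3), d["R"].round(2).tolist())
    for q in ["relay","socket","unit","mirror","target","camera_lens","tab_grip","cap","ring","tape"]:
        print(q,[(np.round(s["xy"]),round(s["conf"],2)) for s in spot_in(c,q)[:3]])
print(current_clock())
E
```

```text
pics
0.0 [ 1.25051121e-01  9.92149873e-01 -8.95462921e-04 -2.13219268e-04]
top [[492.98310388871187, 0.0, 314.0233144762927], [0.0, 492.98310388871187, 204.69805871084412], [0.0, 0.0, 1.0]] [ 0.454 -0.011  1.364] [[0.03, -1.0, 0.02], [-1.0, -0.03, -0.05], [0.05, -0.02, -1.0]]
relay [(array([178., 226.]), 0.5)]
socket [(array([375., 235.]), 0.94)]
unit [(array([391., 187.]), 0.89)]
mirror []
target [(array([177., 226.]), 0.66)]
camera_lens [(array([389., 189.]), 0.95)]
tab_grip []
cap [(array([370., 141.]), 0.74)]
ring []
tape [(array([435., 261.]), 0.69)]
side [[467.16571268946336, 0.0, 316.8725719478196], [0.0, 467.16571268946336, 198.07035492703838], [0.0, 0.0, 1.0]] [0.256 1.048 1.105] [[-0.97, -0.25, 0.02], [-0.18, 0.65, -0.74], [0.18, -0.72, -0.67]]
relay [(array([307., 303.]), 0.81)]
socket [(array([348., 185.]), 0.76)]
unit [(array([315., 175.]), 0.86), (array([348., 186.]), 0.47)]
mirror [(array([308., 304.]), 0.54), (array([307., 183.]), 0.39)]
target [(array([303., 302.]), 0.53)]
camera_lens [(array([315., 175.]), 0.59), (array([375., 167.]), 0.51), (array([279., 177.]), 0.44)]
tab_grip [(array([303., 188.]), 0.57)]
cap [(array([280., 176.]), 0.6)]
ring []
tape [(array([373., 165.]), 0.72), (array([313., 174.]), 0.53), (array([308., 187.]), 0.52)]
1.1
```

```bash
python3 - <<'E'
import cv2
a=cv2.imread("pics/top0.png")[110:310,130:480];b=cv2.imread("pics/side0.png")[120:340,220:440]
cv2.imwrite("pics/top0c.png",cv2.resize(a,(787,450),interpolation=cv2.INTER_CUBIC))
cv2.imwrite("pics/side0c.png",cv2.resize(b,(600,600),interpolation=cv2.INTER_CUBIC))
E
```

```text
(no output)
```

View pics/top0c.png

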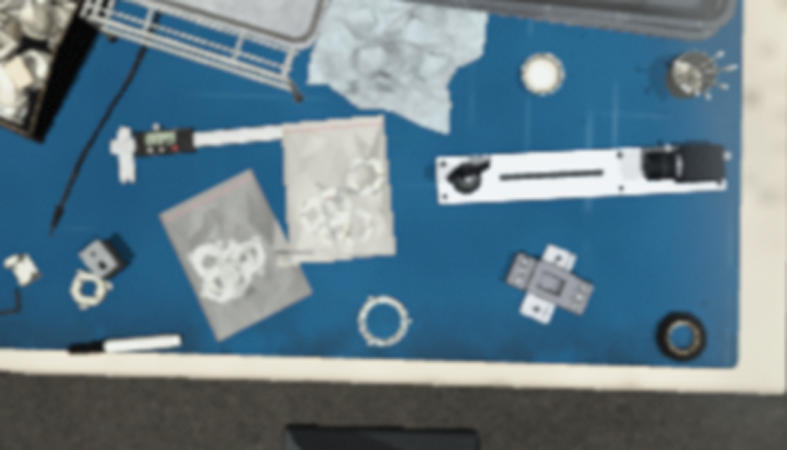

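View pics/side0c.png

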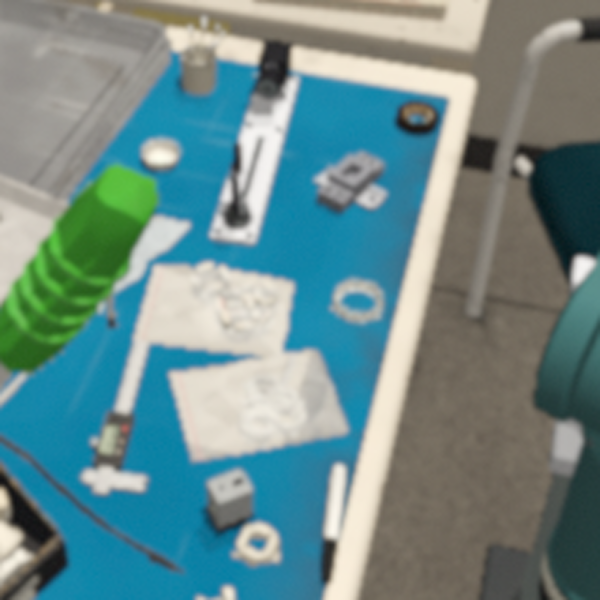

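```bash
cat > h.py <<'E'
from bench import *
import cv2,numpy as np
from scipy.spatial.transform import Rotation as Rt
def down(yaw): # tool y axis (closing line) at angle yaw in world, z down
    y=np.array([np.cos(yaw),np.sin(yaw),0]);z=np.array([0,0,-1.]);x=np.cross(y,z)
    return Rt.from_matrix(np.c_[x,y,z]).as_quat()
def cloud(d):
    v,u=np.mgrid[:400,:640];z=d["range_z"];K=d["intrinsics"]
    P=np.stack([(u-K[0,2])/K[0,0]*z,(v-K[1,2])/K[1,1]*z,z],-1)
    W=(P-d["t"])@d["R"]; W[z==0]=np.nan
    return W
def ray(d,uv,h):  # pixel to world at height h
    K=d["intrinsics"];r=d["R"].T@np.array([(uv[0]-K[0,2])/K[0,0],(uv[1]-K[1,2])/K[1,1],1]);c=-d["R"].T@d["t"]
    return c+r*(h-c[2])/r[2]
def proj(d,X):
    p=d["intrinsics"]@(d["R"]@np.asarray(X)+d["t"]);return p[:2]/p[2]
def rect(P):
    (c,s,a)=cv2.minAreaRect((P[:,:2]*1000).astype(np.float32)); return np.round(c,1),np.round(s,1),round(a,1)
E
python3 - <<'E'
from h import *
for c in ["top","side"]:
    d=capture(c);W=cloud(d);im=d["image"]
    for q in ["relay","socket","unit"]:
        for s in silhouettes(c,q)[:1]:
            P=W[s["region"]];P=P[~np.isnan(P[:,2])]
            print(c,q,s["conf"],len(P),"z pct",np.percentile(P[:,2],[2,25,50,75,98]).round(3))
            uv=np.argwhere(s["region"])[:,::-1]
            for lo,hi in {"relay":[(.055,.075)],"socket":[(.03,.045),(.02,.045)],"unit":[(.004,.018),(.05,.1),(.09,.14)]}[q]:
                Q=P[(P[:,2]>lo)&(P[:,2]<hi)]
                if len(Q)>3: print("  ",lo,len(Q),Q.mean(0).round(4),rect(Q))
            h={"relay":.064,"socket":.033,"unit":.01}[q]
            print("  sil@h",rect(np.array([ray(d,x,h) for x in uv])))
    if c=="top":
        sc=[im[205:250,155:205],im[205:265,345:405],im[165:210,320:460]]
    else: sc=[im[280:325,285:325],im[165:205,325:370],im[130:215,290:340]]
    tiles=[]
    for t in sc:
        f=min(390/t.shape[1],290/t.shape[0]);t=cv2.resize(t,None,fx=f,fy=f,interpolation=cv2.INTER_CUBIC)
        tiles.append(cv2.copyMakeBorder(t,0,290-t.shape[0],0,390-t.shape[1],cv2.BORDER_CONSTANT))
    globals()[c]=tiles
print(current_clock())
m=np.vstack([np.hstack([top[0],side[0]]),np.hstack([top[1],top[2]])]);cv2.imwrite("pics/m1.png",m)
E
```

```text
top relay 0.59 215 z pct [0.025 0.06  0.064 0.066 0.069]
   0.055 168 [0.4592 0.3269 0.0647] (array([459.7, 327.6]), array([39. , 29.5]), 43.0)
  sil@h (array([459.1, 323.7]), array([43.4, 36.4]), 37.7)
top socket 0.94 802 z pct [0.001 0.009 0.026 0.033 0.041]
   0.03 265 [ 0.4468 -0.2057  0.0361] (array([ 447.3, -203.9]), array([97.9, 40.1]), 67.6)
   0.02 482 [ 0.4477 -0.2027  0.0318] (array([ 446.9, -204.4]), array([99.1, 40.2]), 68.3)
  sil@h (array([ 448.1, -201.3]), array([96.2, 83.4]), 29.9)
top unit 0.8 2633 z pct [0.005 0.01  0.013 0.046 0.09 ]
   0.004 1848 [ 0.5787 -0.2181  0.0114] (array([ 582.1, -243.8]), array([ 59.1, 355.6]), 4.7)
   0.05 604 [ 0.59   -0.3361  0.0799] (array([ 589.5, -240.8]), array([ 44.9, 333.5]), 1.7)
   0.09 58 [ 0.5733 -0.1345  0.1193] (array([ 582.9, -240.1]), array([ 21.2, 305. ]), 3.7)
  sil@h (array([ 582. , -246.4]), array([ 60.2, 361.4]), 5.1)
side relay 0.54 274 z pct [0.003 0.031 0.051 0.062 0.066]
   0.055 126 [0.4617 0.3371 0.0618] (array([462. , 334.5]), array([35.9, 30.9]), 37.4)
  sil@h (array([455.9, 351.5]), array([39.8, 62.9]), 16.6)
side socket 0.96 381 z pct [-0.     0.01   0.024  0.031  0.038]
   0.03 105 [ 0.4491 -0.197   0.0342] (array([ 450. , -194.8]), array([78.3, 41.9]), 69.6)
   0.02 230 [ 0.45   -0.1916  0.0291] (array([ 448.9, -196.7]), array([105.9,  42.7]), 68.9)
  sil@h (array([ 446.1, -179.2]), array([ 83.6, 107.9]), 14.2)
side unit 0.65 162 z pct [-0.     0.008  0.014  0.017  0.021]
   0.004 119 [ 0.3874 -0.3608  0.0124] (array([ 387.5, -362. ]), array([57.3, 59.8]), 14.5)
  sil@h (array([ 387.6, -365.9]), array([57.1, 75.2]), 10.3)
1.5
```

View pics/m1.png

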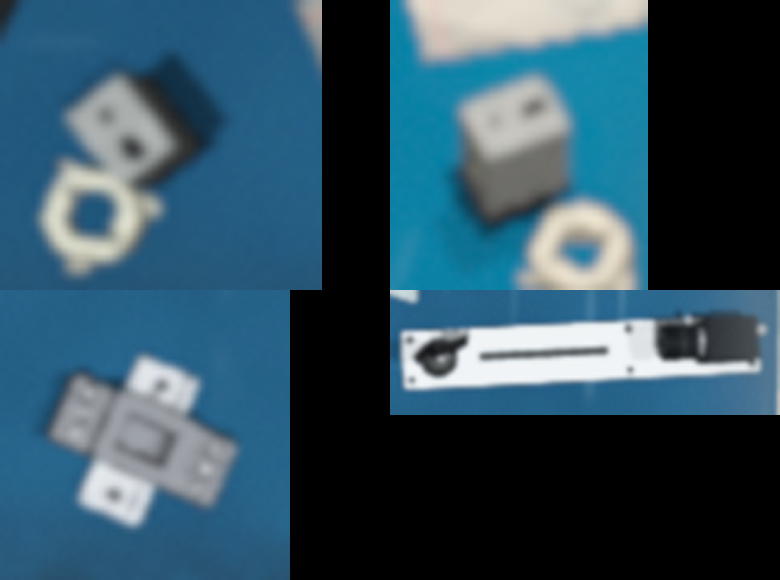

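```bash
python3 - <<'E'
from h import *
d=capture("top");W=cloud(d);im=d["image"]
m=(W[...,2]>.09)&(W[...,2]<.14)&(abs(W[...,0]-.573)<.05)&(abs(W[...,1]+.11)<.05)
print("tab",np.median(W[m],0).round(4),rect(W[m]), m.sum())
m=(W[...,2]>.028)&(W[...,2]<.045)&(abs(W[...,0]-.447)<.07)&(abs(W[...,1]+.204)<.07)
print("socket",rect(W[m]))
# socket pocket: dark rect ; print
v,u=np.round(proj(d,[.447,-.204,.036])[::-1]).astype(int);print(u,v)
X=np.array([.4597,.3276]);s=capture("side")
for dd,n in((d,"top"),(s,"side")):
    for yaw in (43,223):
        a=np.radians(yaw);p=proj(dd,[X[0]+.02*np.cos(a),X[1]+.02*np.sin(a),.042]);u,v=np.round(p).astype(int)
        print(n,yaw,p.round(1));print(dd["image"][v-4:v+5,u-4:u+5].mean(-1).astype(int))
W=cloud(d);print("loose ring z",W[230:250,160:178,2].max())
t=cv2.resize(im[218:252,355:395],(600,510),interpolation=cv2.INTER_CUBIC)
for Z,Yw,a in((.455,.327,43),(.447,-.204,68),(.447,-.204,-112)):
    for b in(90,-90):
        q=inverse_kinematics([Z,Yw,.15],down(np.radians(a+b)));print(a,b,None if q is None else np.round(q,2))
for a in range(-180,180,45):
    q=inverse_kinematics([.573,-.11,.15],down(np.radians(a)));print("tab",a,None if q is None else np.round(q,2))
E
```

```text
tab [ 0.5699 -0.1003  0.126 ] (array([570.1, -95.1]), array([13.8, 38. ]), 20.2) 53
socket (array([ 446.8, -205. ]), array([98. , 40.1]), 68.3)
375 235
top 43 [171.3 219. ]
[[ 82  81  80  78  76  75  77  75  75]
 [ 80  79  76  76  84  94  97  85  70]
 [ 77  75  76  89 111 131 135 114  79]
 [ 75  78  94 122 146 161 161 141 105]
 [ 81  99 126 152 167 174 172 160 133]
 [103 131 154 165 169 171 172 169 155]
 [134 157 165 159 154 161 170 171 168]
 [159 168 164 144 132 147 165 172 170]
 [167 172 167 147 133 145 165 171 172]]
top 223 [181.1 230.3]
[[165 176 169 150 112  72  51  43  39]
 [142 166 170 156 122  82  56  47  42]
 [128 157 159 140 107  73  54  48  50]
 [138 148 134 105  76  58  50  52  61]
 [144 126  98  70  54  52  56  64  74]
 [119  91  67  53  51  59  69  77  81]
 [ 83  64  54  53  60  72  80  83  83]
 [ 68  59  59  64  74  80  83  84  84]
 [ 95  87  78  76  80  82  84  84  84]]
side 43 [298. 304.]
[[105 109 118 146 175 188 188 188 193]
 [105 108 108 126 159 182 191 194 196]
 [104 107 105 112 140 170 187 190 189]
 [105 105 103  99 119 152 172 175 169]
 [102 101  97  92 103 128
[... 499 characters left out ...]
8 106]
 [139 128 119 112 112 116 113 108 105]]
loose ring z nan
43 90 [ 0.5   0.38  1.68 -0.    1.08 -1.82]
43 -90 [ 0.5   0.38  1.68 -0.    1.08  1.32]
68 90 [-0.57  0.29  1.83 -0.    1.03  2.96]
68 -90 [-0.57  0.29  1.83 -0.    1.03 -0.18]
-112 90 [-0.57  0.29  1.83 -0.    1.03 -0.18]
-112 -90 [-0.57  0.29  1.83 -0.    1.03  2.96]
tab -180 [-0.31  0.41  1.63 -0.    1.1   2.83]
tab -135 [-0.31  0.41  1.63 -0.    1.1   2.05]
tab -90 [-0.31  0.41  1.63 -0.    1.1   1.26]
tab -45 [-0.31  0.41  1.63 -0.    1.1   0.48]
tab 0 [-0.31  0.41  1.63 -0.    1.1  -0.31]
tab 45 [-0.31  0.41  1.63 -0.    1.1  -1.09]
tab 90 [-0.31  0.41  1.63 -0.    1.1  -1.88]
tab 135 [-0.31  0.41  1.63 -0.    1.1  -2.66]
```

```bash
python3 - <<'E'
from h import *
x,y=.4597,.3276;q=down(np.radians(43-90))
print(current_clock())
move_gripper(.06)
move_ptp([x,y,.11],q); print(current_clock())
servo_line([x,y,.031],rate=.12); 
move_gripper(.0); print("gap",current_finger_gap(),current_grip_force())
servo_line([x,y,.16],rate=.2); print(current_finger_gap(),current_force().round(1) if hasattr(current_force(),'round') else current_force())
move_ptp([.47,.2,.2],down(np.radians(13)));print(current_clock())
d=capture("side");print(spot_in("side","target")[:2]);print(spot_in("side","relay")[:2])
p=proj(d,[.46,.22,.21]);u,v=p.astype(int);print(p)
cv2.imwrite("pics/held.png",cv2.resize(d["image"][v-40:v+40,u-50:u+50],(800,640)[:2] if 0 else (700,560),interpolation=cv2.INTER_CUBIC))
E
```

```text
1.6
3.7667
gap 0.028651924057880907 30.000421106815338
0.02882129416338894 [ 0.6  0.2 -0.3]
7.1167
[{'xy': [309.7, 227.5], 'conf': 0.51}]
[{'xy': [374.4, 167.9], 'conf': 0.67}, {'xy': [315.6, 226.8], 'conf': 0.54}]
[315.56058648 230.70400939]
```

View pics/held.png

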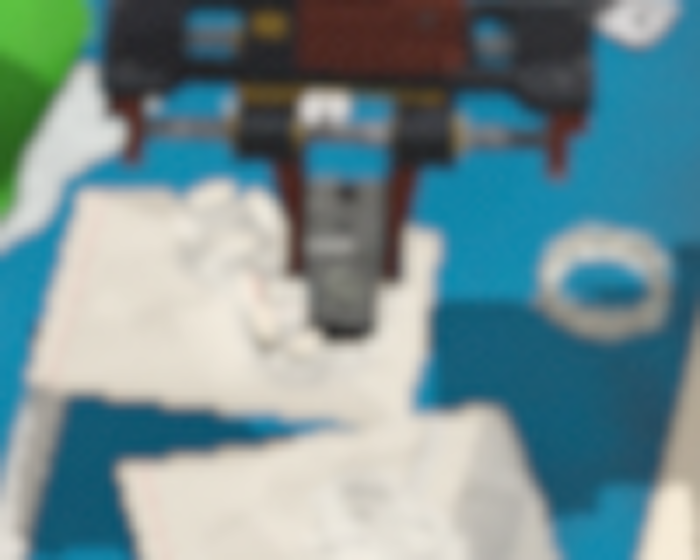

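```bash
python3 - <<'E'
from h import *
a=np.array
def crop(n):
    d=capture("side");u,v=proj(d,[.46,.22,.21]).astype(int);print(n,spot_in("side","target")[:2])
    return cv2.resize(d["image"][v-20:v+25,u-25:u+25],(400,360),interpolation=cv2.INTER_CUBIC)
A=crop(0)
move_ptp([.47,.2,.2],down(np.radians(170)));print(current_clock(),current_joint_pos())
B=crop(1)
cv2.imwrite("pics/held2.png",np.hstack([A,B]))
E
```

```text
0 [{'xy': [309.6, 227.8], 'conf': 0.65}]
9.7 [ 2.67021913e-01  2.54421722e-01  1.72872292e+00  5.28097439e-05
  1.15838249e+00 -2.69961436e+00]
1 [{'xy': [312.9, 225.2], 'conf': 0.51}, {'xy': [349.1, 187.0], 'conf': 0.38}]
```

View pics/held2.png

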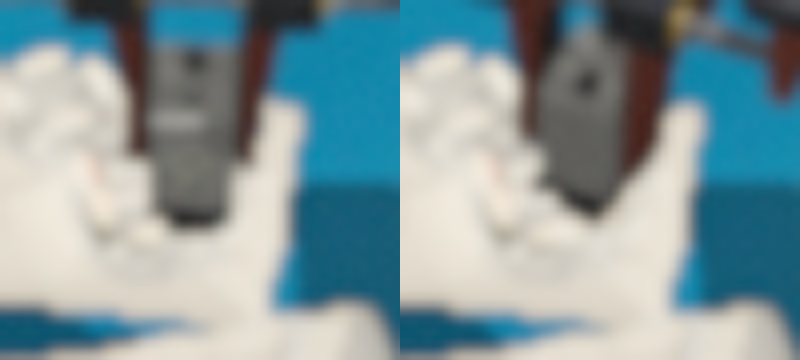

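```bash
python3 - <<'E'
from h import *
for p in ([.33,.62,.45],[.32,.55,.4],[.35,.45,.35]):
    try: move_ptp(p,down(np.radians(9)));break
    except PlanningError as e: print(e)
print(current_clock(),p)
d=capture("side");u,v=proj(d,[p[0],p[1]+.02,p[2]+.01]).astype(int);print(u,v,spot_in("side","target")[:2])
A=d["image"][v-35:v+40,u-45:u+45].astype(float)
A=np.clip((A-30)*1.5,0,255).astype(np.uint8)
cv2.imwrite("pics/held3.png",cv2.resize(A,(720,600),interpolation=cv2.INTER_CUBIC))
E
```

```text
12.7583 [0.33, 0.62, 0.45]
329 322 [{'xy': [330.1, 313.3], 'conf': 0.66}]
```

View pics/held3.png

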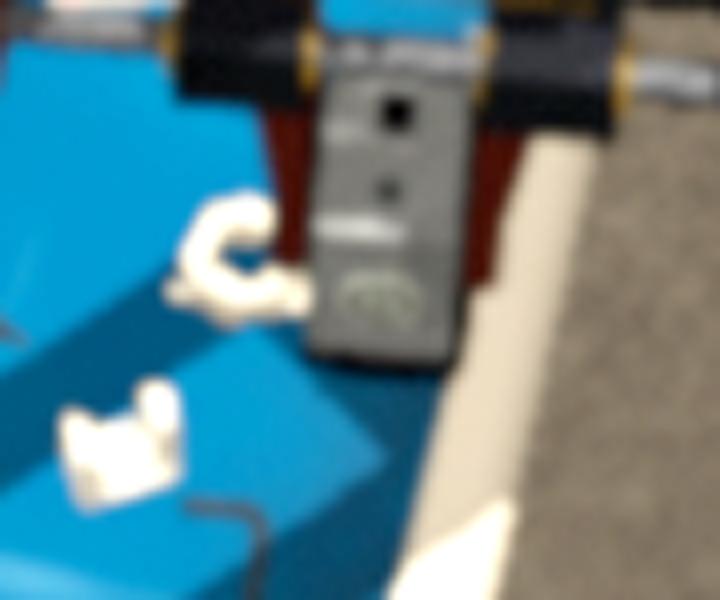

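```bash
python3 - <<'E'
from h import *
q=down(np.radians(68.3-90));x,y=.447,-.2046
move_ptp([x,y,.13],q);print(current_clock(),np.round(current_joint_pos(),2))
servo_line([x,y,.075],rate=.1)
f0=np.array(current_force())
r=servo_line([x,y,.052],rate=.03,contact_N=8)
print(r,np.round(current_position(),4),np.round(np.array(current_force())-f0,1),np.round(current_torque(),2),current_clock())
d=capture("side");u,v=proj(d,[x,y,.05]).astype(int)
cv2.imwrite("pics/ins.png",cv2.resize(d["image"][v-30:v+30,u-40:u+40],(720,540),interpolation=cv2.INTER_CUBIC))
E
```

```text
15.9833 [-0.57  0.32  1.85  0.    0.98 -0.19]
False [ 0.4469 -0.2045  0.052 ] [-1.9 -1.1 -0.2] [-0.07  0.15 -0.02] 17.6
```

View pics/ins.png

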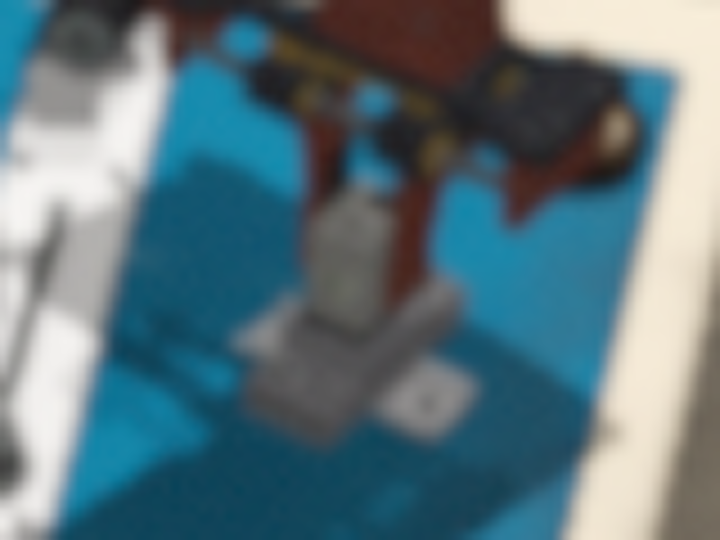

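```bash
python3 - <<'E'
from h import *
x,y,_=current_position();f0=np.array(current_force())
r=servo_line([x,y,.043],rate=.02,contact_N=15)
print(r,np.round(current_position(),4),np.round(np.array(current_force())-f0,1),current_clock())
move_gripper(.05);print(current_finger_gap(),np.round(current_force(),1))
servo_line([x,y,.14],rate=.2)
move_ptp([.45,.0,.25],down(0));print(current_clock())
d=capture("top");W=cloud(d)
m=(W[...,2]>.076)&(W[...,2]<.095)&(abs(W[...,0]-.447)<.04)&(abs(W[...,1]+.204)<.04)
print("relay top",W[m].mean(0).round(4),np.median(W[m][:,2]),rect(W[m]),m.sum())
m=(W[...,2]>.09)&(W[...,2]<.14)&(abs(W[...,0]-.57)<.04)&(abs(W[...,1]+.1)<.04)
print("tab",np.median(W[m],0).round(4),rect(W[m]),m.sum())
v,u=np.mgrid[:400,:640]
for n,(lo,hi) in {"plate":(.004,.017)}.items():
    m=(W[...,2]>lo)&(W[...,2]<hi)&(abs(W[...,0]-.582)<.06)&(abs(W[...,1]+.244)<.2)&(d["image"].min(-1)>150)
    m=cv2.morphologyEx(m.astype(np.uint8),cv2.MORPH_OPEN,np.ones((3,3)))>0
    print(n,rect(np.array([ray(d,p,.01) for p in np.argwhere(m)[:,::-1]])),m.sum())
print("tabspot",[(s["xy"],s["conf"],ray(d,s["xy"],.126).round(4)) for s in spot_in("top","tab_grip")+spot_in("top","mirror")])
print("lens",[(s["xy"],s["conf"],ray(d,s["xy"],.062).round(4)) for s in spot_in("top","camera_lens")])
t=cv2.resize(d["image"][170:205,322:460],None,fx=5.8,fy=5.8,interpolation=cv2.INTER_CUBIC)
s=capture("side");a,b=proj(s,[.57,-.1,.09]).astype(int);z=cv2.resize(s["image"][b-30:b+25,a-40:a+40],(560,385),interpolation=cv2.INTER_CUBIC)
z=cv2.copyMakeBorder(z,0,0,0,t.shape[1]-560,cv2.BORDER_CONSTANT);cv2.imwrite("pics/mir.png",np.vstack([t,z]));print(t.shape)
E
```

```text
True [ 0.4468 -0.2045  0.0512] [ 2.5 -0.4  5.8] 17.8833
0.05002247093545561 [ 0.  -1.1  0.3]
19.95
relay top [ 0.4474 -0.2046  0.0852] 0.08531608114713009 (array([ 447.3, -204.9]), array([38.4, 29. ]), 69.3) 168
tab [ 0.5714 -0.1013  0.1268] (array([ 573.6, -103.9]), array([14.4, 32.4]), 13.8) 56
plate (array([ 579.1, -228.8]), array([365.9,  88.8]), 83.8) 1398
tabspot [([338.1, 185.1], 0.47, array([ 0.5714, -0.0954,  0.126 ]))]
lens [([388.5, 187.6], 0.82, array([ 0.5752, -0.2341,  0.062 ]))]
(203, 800, 3)
```

View pics/mir.png

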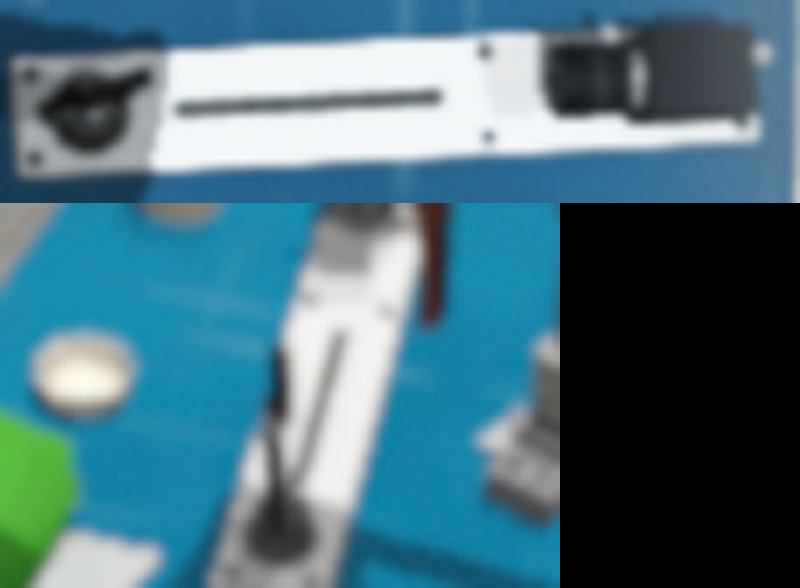

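```bash
python3 - <<'E'
from h import *
d=capture("top");s=capture("side");W=cloud(d)
for n,t,h in(("disc",(90,112),.02),("lens",(545,80),.062),("holes mid",(32,116.5),.01),("slotL",(178,109),.01),("slotR",(440,97),.01),("plate L",(15,117),.01),("hole2 mid",(487,94),.01)):
    print(n,ray(d,(322-.4+t[0]/5.8,170-.4+t[1]/5.8),h).round(4))
W2=cloud(s)
for V in(W,W2):
    for lo in(.095,.105,.115):
        m=(V[...,2]>lo)&(V[...,2]<.135)&(abs(V[...,0]-.572)<.03)&(abs(V[...,1]+.1)<.035);print(lo,m.sum(),V[m].mean(0).round(4),rect(V[m]))
# press the relay home with the shut fingers
move_gripper(0)
x,y=.447,-.2046;move_ptp([x,y,.105],down(np.radians(-21.7)));f0=np.array(current_force())
r=servo_line([x,y,.080],rate=.03,contact_N=20);print(r,np.round(current_position(),4),np.round(np.array(current_force())-f0,1))
servo_line([x,y,.12],rate=.15);print(current_clock())
E
```

```text
disc [ 0.5709 -0.1003  0.02  ]
lens [ 0.5888 -0.3062  0.062 ]
holes mid [ 0.5688 -0.0734  0.01  ]
slotL [ 0.5746 -0.1428  0.01  ]
slotR [ 0.5844 -0.2678  0.01  ]
plate L [ 0.5683 -0.0653  0.01  ]
hole2 mid [ 0.5866 -0.2903  0.01  ]
0.095 50 [ 0.5705 -0.1009  0.124 ] (array([ 570.8, -101.2]), array([10.5, 25.5]), 20.2)
0.105 47 [ 0.5707 -0.1005  0.1256] (array([ 571. , -101.2]), array([10.1, 25.5]), 20.2)
0.115 45 [ 0.571  -0.101   0.1264] (array([ 571. , -101.2]), array([10.1, 25.5]), 20.2)
0.095 38 [ 0.5715 -0.0899  0.1164] (array([572.7, -95.3]), array([ 9.9, 28.7]), 15.8)
0.105 33 [ 0.5719 -0.0905  0.1187] (array([572.7, -95.3]), array([ 9.9, 28.7]), 15.8)
0.115 22 [ 0.5725 -0.0927  0.1226] (array([573. , -96.1]), array([ 9.9, 26.9]), 15.8)
True [ 0.4469 -0.2044  0.0843] [-0.9  0.9  7.5]
23.2167
```

```bash
python3 - <<'E'
from h import *
P=np.array([.571,-.101,.099]);yw=19.9
move_gripper(.04)
move_ptp(P+[0,0,.06],down(np.radians(yw)));print(current_clock(),np.round(current_joint_pos(),2))
servo_line(P,rate=.1);f0=np.array(current_force())
move_gripper(0);print("gap",current_finger_gap(),current_grip_force(),np.round(np.array(current_force())-f0,1),np.round(current_torque(),2),current_clock())
for y in (35,50,65.4):
    move_ptp(P,down(np.radians(y)));F=np.array(current_force())-f0;n=np.array([np.cos(np.radians(y)),np.sin(np.radians(y))])
    print(y,np.round(F,1),"along n",(F[:2]@n).round(1),np.round(current_torque(),2),current_finger_gap(),current_clock())
d=capture("top");W=cloud(d)
s=capture("side");a,b=proj(s,[.55,-.12,.09]).astype(int);c1=cv2.resize(s["image"][b-28:b+32,a-40:a+40],(720,540),interpolation=cv2.INTER_CUBIC);cv2.imwrite("pics/turn.png",c1)
E
```

```text
24.6917 [-0.29  0.39  1.63 -0.    1.12 -0.64]
gap 0.010226512061656019 30.00181496143341 [ 3.7  3.3 -1.5] [ 0.33 -0.47 -0.01] 26.0167
35 [ 4.8  3.4 -3.3] along n 5.9 [ 0.54 -0.71 -0.05] 0.010106603216082649 26.375
50 [ 7.1  5.7 -3.2] along n 8.9 [ 0.76 -0.89 -0.05] 0.009624999105295934 26.7333
65.4 [ 7.6  8.3 -2.6] along n 10.7 [ 1.15 -1.11 -0.06] 0.009998192877707132 27.1
```

View pics/turn.png

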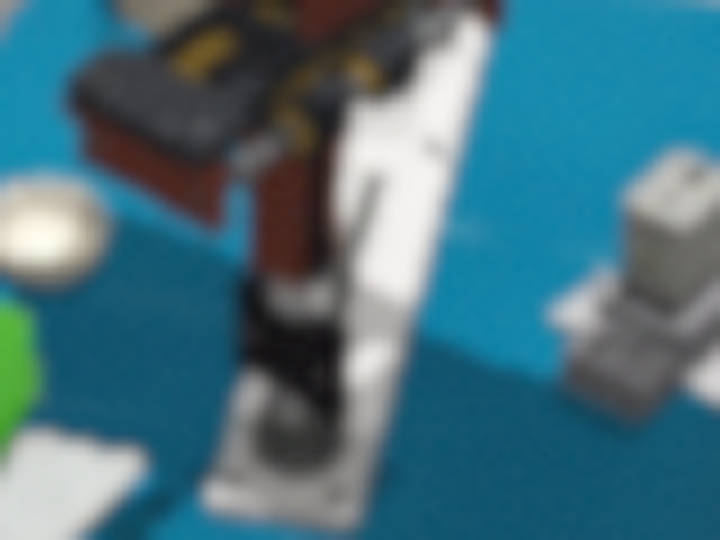

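```bash
python3 - <<'E'
from h import *
P=np.array([.571,-.101,.099]);y=65.4;n=np.array([np.cos(np.radians(y)),np.sin(np.radians(y)),0])
def rd(t):
    F=np.array(current_force());print(t,np.round(F,1),"n",(F@n).round(1),np.round(current_torque(),2),np.round(current_position(),4),round(current_clock(),2))
rd(0)
for k in (.0005,.001,.0015):
    servo_line(P+n*k,rate=.01);sleep(.2);rd(k)
E
```

```text
0 [ 8.5  8.3 -3.7] n 11.1 [ 1.15 -1.09 -0.08] [ 0.574  -0.0993  0.0994] 27.2
0.0005 [ 6.9  5.9 -3.3] n 8.2 [ 0.87 -0.97 -0.01] [ 0.574  -0.0993  0.0994] 27.65
0.001 [ 6.5  4.7 -3.8] n 7.0 [ 0.67 -0.9  -0.07] [ 0.574  -0.0992  0.0994] 28.1
0.0015 [ 6.6  3.1 -3.4] n 5.6 [ 0.45 -0.78 -0.  ] [ 0.574  -0.0992  0.0994] 28.55
```

```bash
python3 - <<'E'
from h import *
def rd(t):
    R=Rt.from_quat(current_orientation()).as_matrix();yv=R[:,1]
    print(t,np.round(current_force(),1),np.round(current_torque(),2),np.round(current_position(),4),"yaw",np.degrees(np.arctan2(yv[1],yv[0])).round(2),"z",R[:,2].round(4),current_finger_gap(),round(current_clock(),2))
rd(0)
servo_line([.574,-.0993,.0992],down(np.radians(65.45)),rate=.01);sleep(.4);rd(1)
E
```

```text
0 [ 6.6  3.1 -3.4] [ 0.45 -0.78 -0.  ] [ 0.574  -0.0992  0.0994] yaw 65.38 z [ 4.4e-03  4.0e-04 -1.0e+00] 0.00993047209182612 28.55
1 [1.2 3.  3.7] [ 0.48 -0.26 -0.08] [ 0.5742 -0.0992  0.0994] yaw 65.44 z [ 5.e-04  2.e-04 -1.e+00] 0.009974281937405582 29.34
```

```bash
python3 -c "
from bench import *
print(current_grip_force(),current_clock());print(close_job())"
```

```text
29.997513592243195 29.3417
the job is handed in; nothing more can be done
None
```

The job is handed in at 29.3 s: the relay is plugged in fully home with its target towards the mirror and released, and the gripper is still holding the tab with the mirror turned to the computed angle, about 0.80 rad, which I worked out from the top camera's measurements and could not check through the bench camera.

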